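# Nip a fresh-bound notebook in the book press

## Robot

A 6-joint arm with a two-finger parallel gripper is mounted at the origin on the work surface. World frame = base frame: x ahead of the robot, y to its left, z up, the work surface at z = 0. Lengths are in m, angles in rad, forces in N, time in s.
With the tool pointing down it reaches from about 0.425 to 0.95 m from the base axis. Payload 3.5 kg.
Tool frame: the origin (TCP) lies between the finger pads; the fingertips stand 14 mm ahead of it and the grasp point (between the pads) lies 5 mm behind it; z points along the fingers, y is the line along which they close (so a half turn about z gives the same grasp; the last joint's range is limited). The gripper opens to 85 mm and grips with 20 to 120 N. Pads are 22 mm wide; open, the fingers measure 114 mm over their backs; the gripper's body (76 mm by 85 mm) begins 54 mm behind the grasp point. The pads swing forward as they close: fully open they stand 13 mm farther back than shut.
Start: joints at [-1.383, 0.286, 1.577, -0, 1.279, -0.15], TCP at [0.224, -0.637, 0.245] pointing down, gripper open.
Joint ranges: [-2.77, 2.77], [-0.9, 2.22], [0.21, 2.48], [-1.53, 4.67], [0.24, 2.81], [-2.84, 2.84]. Speed limits (rad/s): [2.79, 2.79, 3.14, 3.14, 3.14, 3.14].

## Interface

Orientations are given as a unit quaternion [x, y, z, w].
In Python, from plant import * gives the robot as it stands.
- The arm moves only by the tool step_arm, never from a script. Its argument "commands" is a list of rows, each an object of numbers: "gripper": the gripper's target within -1 to 1 (shut at 1, half-way at 0, fully open at -1); "x", "y", "z": the shift along the tool's x, y, z in mm; "spin": the turn about the tool's z in degrees. A call has exactly 10 rows; each row shifts and turns the commanded pose from where the row before left it, along the tool's axes as they then stand; what a row does not reach is not made up. A row lasts 1/10 s, in which the tool goes at most 50 mm and 8.59 degrees, less where a joint would pass 70% of its speed; a pose out of reach is approached as far as the arm can. A call with a gripper value outside its range is refused whole. The fingers move at their own pace and stop on an object; "force" is the grip in N (left out, the last holds). Time passes only in rows, so rows that do not move let the fingers close, or fill a call up. It gives the time, the measured TCP pose, the force, the opening and the grip force at its end, in the units of the state.
- get_state(): the state, without advancing time (a new reading comes with each control period).
- read_camera(name): name is "scene" or "top" or "wrist"; returns a dict with "color" (384x512x3 uint8, red, green, blue), "z_map" (384x512 float32, m along the optical axis (not along the pixel's ray), 0 where there is no reading), "fx", "fy", "cx", "cy" (pixels), "eye" and "attitude" of the camera in the world; the wrist camera has in their place "mount" (4x4, takes a point from camera to tool coordinates, whose origin is the TCP and whose axes are the flange's). Camera axes: x right, y up, looking along -z (the intrinsics and any distortion apply to the point x, -y, -z); pixel columns grow to the right and rows downward; lengths in m; the calibration is good to about 2 mm. A picture is of the moment at which its call begins: read the wrist's pose just before it.
- sign_off(): hands the job in; it is judged then, once.
The state is a dict: "time": time; "qpos": joint angles; "dq": joint speeds; "joint_efforts": joint torques, N m; "eef_pos": TCP position; "tcp_rot": TCP orientation; "contact_force": force on the tool from outside, world axes, zero at the start; "wrist_torque": the same for the moment, N m; "opening": opening from 0.0 (shut) to 1.0 (fully open); "finger_force": force on a finger pad.
Only numpy, scipy, OpenCV 4.12 (cv2) and the standard library are available. Lean on these libraries where they do the work, as an engineer would, in place of code of your own. Each camera call takes 0.05 s, during which the arm holds its last target. There are 200 camera calls.

## Task

Slide the red notebook that lies half in the small book press straight in under the platen, square to it and with both ends covered, until only the spine edge still stands about 10 mm out in front (the glued spine joint must stay outside the platen). Then turn the T-handle clockwise to bring the platen down and nip the book firmly: stop once the handle has clearly stiffened, without forcing it so hard that the covers are crushed. Let go of the handle with the book still clamped, and leave the other things on the desk where they are.

Things in the scene. Friction and masses are not known exactly. Their poses are not given: they have to be found in the camera images.
- press: Black steel book press, fixed on the desk. Origin: centre of its underside; x from its open front (loading side, near the robot) to its back, z up. Base 200 (x) x 250 (y) mm, its flat top (the bed) 22 mm above the desk. 16 mm columns at y = +-108, x = 0 carry a crosshead, 42 mm deep, 250 wide, 105 to 133 mm above the desk, with a 48 mm brass nut up to 141 mm. The screw stands upright at x = y = 0.
- press_front (a point): Point fixed to the press on its bed (22 mm above the desk), 60 mm in front of the screw axis, straight below the middle of the platen's front edge; axes as the press. A point's x in this frame is negative in front of the platen's edge.
- platen_front (a point): Middle of the platen's front lower edge; axes as the press. The platen is a grey steel plate 120 (x) x 180 (y) x 12 mm, guided by the columns, that goes down as the handle is turned; its underside starts 25 to 30 mm above the bed, clear of the book. Disc springs between it and the screw give about 1 mm in 55 N.
- handle_grip (a point): Middle of the T-handle's bar, on the screw axis, 194 to 198 mm above the desk at the start. Its x axis lies along the bar: round steel, 12 mm thick, 120 mm long, a 19 mm black ball on each end; at the start within 30 degrees of the press's y axis. Under its middle a 12 mm stem runs 40 mm down to the 22 mm screw. Bar, screw and platen go down together.
- handle (a joint): Screw angle (rad), grows clockwise from above, which lowers bar and platen, 25 mm a turn. Dry friction about 0.3 N m throughout (part of it shows when stopped, more after short steps); the platen meets the book after 0.8 to 3.5 rad, then the moment rises 0.6 N m a radian. Firm nip: a rise of 0.2 to 0.25 N m over free running read in the same way; 0.36 spoils the covers. It holds when let go.
- book: Hand-bound notebook lying flat on the press bed: red covers, cream page edges, spine towards the robot. Origin: centre of its underside; x points from spine to fore-edge, y along the spine, z up. 105 mm (x) x 148 mm (y); thickness differs from book to book between 16 and 23 mm. 0.2 to 0.4 kg, slides on the bed.
- book_spine (a point): Middle of the spine's outer face at the bottom edge of the book (52.5 mm from the book's origin towards -x of the book); axes as the book.
- glue_jar: White screw-top glue jar, 60 mm across, 85 mm high, loose on the desk to the right of the press; origin: centre of its underside.
- folder: Cream bone folder, a flat stick 161 x 22 x 5 mm, loose on the desk to the right; origin: middle of its underside.
- succulent: Succulent in a terracotta pot, 90 mm across, about 130 mm high, loose on the desk to the left; origin: centre of its underside.
- brush: Paste brush, 200 mm long, loose on the desk to the left, origin on its underside.
Things that resemble listed ones, but are neither listed nor needed, are in the scene too. Of the things shaped like the book, the red one is meant.

How it is judged:
By the outcome, as a careful person would: the job done as asked, in the order asked, and still so for the second after the job is handed in, with the robot touching nothing.
It also fails if it takes over 72 s, if anything falls off the work surface, if the arm or the gripper's body presses on something with over 40 N, if the wrist force passes 120 N, or if a joint passes its speed limit or range.

## Working session

There is one attempt and no reset: what is moved stays moved. The work goes in short steps, Python scripts to look and compute and a tool call to move; the robot and the scene stay as the last step left them, time stands still between calls to the robot, and variables do not carry over. Pictures are saved under pics/ and viewed, at most 10 in all, crops included, and the job is handed in when it is done.

Besides the shell and the picture viewer there is one more tool, called by a JSON object that holds its "fn" and its "kwargs". step_arm: Moves the arm, as the interface text tells. Its arguments: {"type":"object","properties":{"commands":{"type":"array"},"force":{"type":"number"}},"required":["commands"]}

```bash
mkdir -p pics
cat > h.py <<'E'
from plant import *
import numpy as np, cv2
from scipy.spatial.transform import Rotation as R
def cam(n):
    s=get_state(); c=read_camera(n)
    if 'mount' in c:
        T=np.eye(4);T[:3,:3]=R.from_quat(s['tcp_rot']).as_matrix();T[:3,3]=s['eef_pos'];M=T@np.array(c['mount'])
        c['A']=M[:3,:3];c['E']=M[:3,3]
    else:
        a=np.array(c['attitude'],float)
        c['A']=a if a.shape==(3,3) else R.from_quat(a).as_matrix()
        c['E']=np.array(c['eye'])
    return c
def rays(c,u,v):
    u=np.asarray(u,float);v=np.asarray(v,float)
    return np.stack([(u-c['cx'])/c['fx'],-(v-c['cy'])/c['fy'],-np.ones_like(u)],-1)@c['A'].T
def pts(c,u,v):  # from depth
    return c['E']+rays(c,u,v)*c['z_map'][np.asarray(v,int),np.asarray(u,int)][...,None]
def plane(c,u,v,z):
    d=rays(c,u,v);return c['E']+d*((z-c['E'][2])/d[...,2])[...,None]
def cloud(c):
    v,u=np.mgrid[:384,:512];return pts(c,u,v)
def save(c,f,k=1):
    cv2.imwrite('pics/'+f,cv2.resize(c['color'][...,::-1],None,fx=k,fy=k))
E
python3 - <<'E'
from h import *
print(get_state())
for n in('top','scene'):
    c=cam(n);save(c,n+'1.png',1.5);print(n,{k:c[k] for k in c if k not in('color','z_map')})
E
```

```text
{'time': 0.0, 'qpos': array([-1.38296087e+00,  2.87144545e-01,  1.57816355e+00, -3.53916595e-05,
        1.27859285e+00, -1.50027426e-01]), 'dq': array([-0.00057936,  0.00036638, -0.00086555,  0.00104216, -0.00073726,
        0.00082751]), 'joint_efforts': array([ 6.63563242e-04, -4.05978727e+01, -2.92624676e+01, -7.23953872e-05,
        5.83372079e-03, -1.44079598e-05]), 'eef_pos': array([ 0.22362936, -0.6362236 ,  0.2439685 ]), 'tcp_rot': array([ 9.85763469e-01,  1.68134029e-01, -3.87534701e-05, -1.15361787e-03]), 'contact_force': array([-0.71471744, -0.12416123, -0.61055936]), 'wrist_torque': array([0.03284527, 0.01432045, 0.01516346]), 'finger_force': 0.0, 'opening': 1.00155575981494}
top {'fx': 397.038943832476, 'fy': 397.038943832476, 'cx': 252.11072130143268, 'cy': 193.50810835549265, 'eye': array([0.19733057, 0.08366006, 1.45619404]), 'attitude': array([ 0.0594214 , -0.06083675, -0.70092971,  0.70814231]), 'A': array([[ 0.00999287,  0.98548596, -0.1694626 ],
       [-0.99994598,  0.01033328,  0.00112695],
       [ 0.0028617 ,  0.16944219,  0.98553597]]), 'E': array([0.19733057, 0.08366006, 1.45619404])}
scene {'fx': 416.1241750535268, 'fy': 416.1241750535268, 'cx': 262.7949800960285, 'cy': 192.5621393335493, 'eye': array([ 1.10220994, -0.77458139,  1.12989835]), 'attitude': array([0.37943695, 0.12685478, 0.29592059, 0.86739061]), 'A': array([[ 0.79267774, -0.41709069,  0.4446317 ],
       [ 0.60962426,  0.53691722, -0.58316221],
       [ 0.00450112,  0.73331798,  0.67987093]]), 'E': array([ 1.10220994, -0.77458139,  1.12989835])}
```

View pics/top1.png

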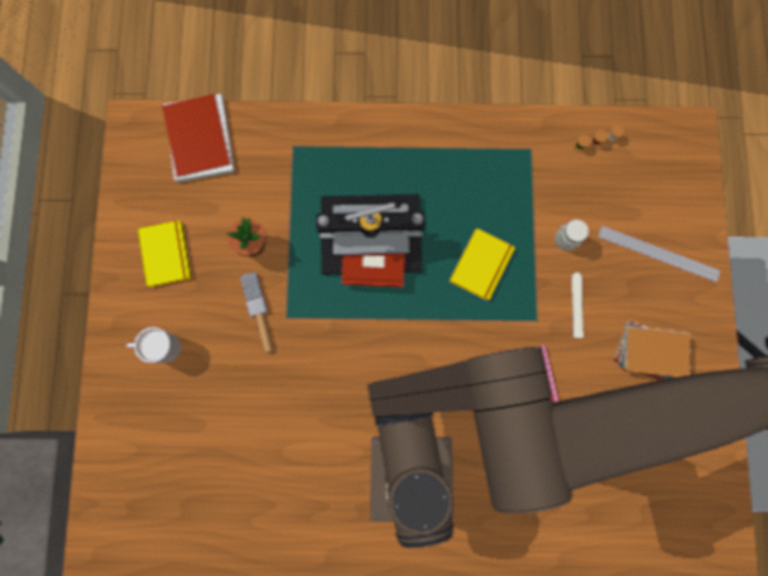

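View pics/scene1.png

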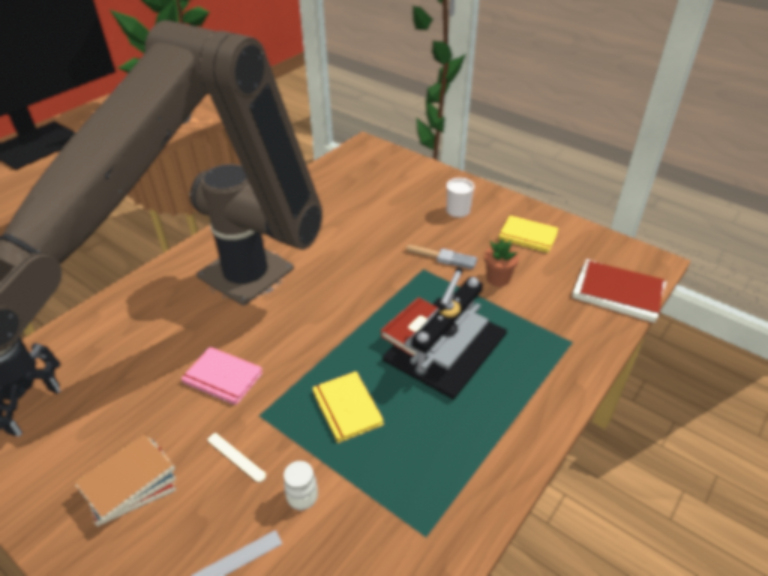

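Top view: the press is centred near (371,235), with the red book at (373,267) in front of it and a white label on its cover. The T-handle runs along (345–405, 212). Scene view: the same, with the press at (450,340). Next I'll measure by depth and colour.

Run:
```python
from h import *
def rect(P): 
    r=cv2.minAreaRect((P[:,:2]*1000).astype(np.float32)); return np.round(r[0],1),np.round(r[1],1),round(r[2],1)
for n in('top','scene'):
    c=cam(n);P=cloud(c);hsv=cv2.cvtColor(c['color'],cv2.COLOR_RGB2HSV)
    box=(P[...,0]>.35)&(P[...,0]<.8)&(P[...,1]>-.15)&(P[...,1]<.25)
    print(n)
    red=box&((hsv[...,0]<6)|(hsv[...,0]>174))&(hsv[...,1]>170)&(P[...,2]>.025)
    k,l,st,_=cv2.connectedComponentsWithStats(red.astype(np.uint8));
    red=l==1+np.argmax(st[1:,4]); top=red
    z=P[red][:,2];print('red z',np.percentile(z,[5,25,50,75,95]).round(4),red.sum())
    top=red&(abs(P[...,2]-np.percentile(z,60))<.006)
    print('booktop',rect(P[top]))
    for nm,a,b in(('bed',.012,.03),('platen',.045,.072),('cross',.122,.138),('handle',.175,.215)):
        m=box&(P[...,2]>a)&(P[...,2]<b)
        if nm=='bed': m&=hsv[...,2]<60
        k,l,st,_=cv2.connectedComponentsWithStats(m.astype(np.uint8),connectivity=8)
        if k<2: continue
        m=l==1+np.argmax(st[1:,4])
        print(nm,m.sum(),np.median(P[m][:,2]).round(4),rect(P[m]))
```

```text
top
red z [0.0369 0.0404 0.0424 0.0447 0.0481] 106
booktop (array([491.2, 100.5]), array([64.5, 94.1]), 5.8)
bed 444 0.0217 (array([667.4, 103.5]), array([ 46.3, 249. ]), 1.4)
platen 779 0.062 (array([553.4,  99.6]), array([ 63.4, 243.3]), 1.6)
cross 327 0.1321 (array([590.1,  35.7]), array([ 41.7, 117.9]), 1.2)
handle 175 0.2017 (array([588.9, 102.7]), array([ 17.2, 140.1]), 16.8)
scene
red z [0.0405 0.043  0.0444 0.0461 0.0485] 321
booktop (array([485.5,  98.2]), array([ 57.1, 142.2]), 1.1)
bed 1250 0.0226 (array([587.9,  98. ]), array([203.5, 250.4]), 2.6)
platen 917 0.0629 (array([582.1,  92.8]), array([193.9, 228.3]), 24.8)
cross 533 0.1332 (array([589.6, 101.5]), array([ 44.9, 253.9]), 1.6)
handle 134 0.2028 (array([587.1,  97.8]), array([ 18.4, 138.9]), 16.8)
```

{"fn": "step_arm", "kwargs": {"commands": [{"spin": 6},{"spin": 6},{"spin": 6},{"x": 22,"y": -43},{"x": 22,"y": -43},{"x": 22,"y": -43},{"x": 22,"y": -43},{"x": 22,"y": -43},{"x": 22,"y": -43},{"x": 22,"y": -43}]}}

```text
invalid input
```

{"fn": "step_arm", "kwargs": {"commands": [{"x": 22,"y": -43},{"x": 22,"y": -43},{"x": 22,"y": -43},{"x": 1,"y": -43},{"x": 1,"y": -43},{"x": 1,"y": -43},{"x": 1,"y": -43},{"x": 1,"y": -43},{"x": 1,"y": -43},{"x": 1,"y": -43}]}}

```text
invalid input
```

Run:
```python
from h import *
s=get_state();print(s['time'],s['eef_pos'],R.from_quat(s['tcp_rot']).as_matrix()[:,0],s['qpos'])
c=cam('wrist');save(c,'w1.png',1.5);print(c['mount'],c['E'],c['fx'],c['z_map'][c['z_map']>0].min())
np.save('w1.npy',{k:c[k] for k in c},allow_pickle=True)
```

```text
0.2 [ 0.22367123 -0.63643258  0.24439262] [9.43475695e-01 3.31441622e-01 2.53047640e-04] [-1.38297500e+00  2.86926448e-01  1.57764891e+00  1.58080818e-05
  1.27861036e+00 -1.50014606e-01]
[[ 1.33413989e-04  9.44725616e-01  3.27862003e-01  8.49305263e-02]
 [ 9.99999460e-01 -4.63842932e-04  9.29630089e-04  2.32203420e-04]
 [ 1.03032183e-03  3.27861702e-01 -9.44725168e-01 -1.28799467e-01]
 [ 0.00000000e+00  0.00000000e+00  0.00000000e+00  1.00000000e+00]] [ 0.30391448 -0.60870409  0.37321305] 274.95763623998073 0.06371366
```

View pics/w1.png

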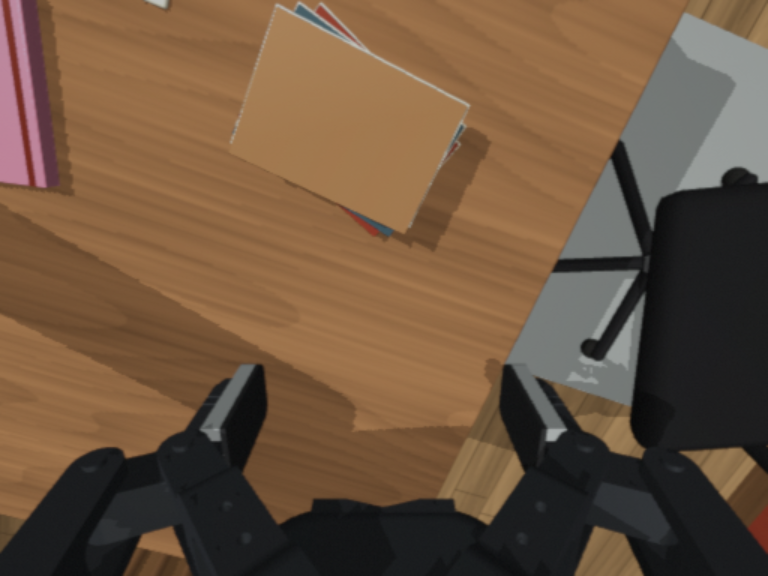

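The wrist view shows the open fingertips at about (250,370) and (515,370), with tool +x pointing up. The arm hasn't moved, because the move calls were rejected. I'll resend them with every field filled in.

{"fn": "step_arm", "kwargs": {"commands": [{"gripper": -1,"x": 0,"y": 0,"z": 0,"spin": 6},{"gripper": -1,"x": 0,"y": 0,"z": 0,"spin": 6},{"gripper": -1,"x": 0,"y": 0,"z": 0,"spin": 6},{"gripper": -1,"x": 22,"y": -43,"z": 0,"spin": 0},{"gripper": -1,"x": 22,"y": -43,"z": 0,"spin": 0},{"gripper": -1,"x": 22,"y": -43,"z": 0,"spin": 0},{"gripper": -1,"x": 22,"y": -43,"z": 0,"spin": 0},{"gripper": -1,"x": 22,"y": -43,"z": 0,"spin": 0},{"gripper": -1,"x": 22,"y": -43,"z": 0,"spin": 0},{"gripper": -1,"x": 22,"y": -43,"z": 0,"spin": 0}]}}

```text
time: 1.25
eef_pos: [0.371, -0.3304, 0.2454]
tcp_rot: [1.0, 0.012, 0.0, 0.0]
contact_force: [0.8, -0.1, -0.1]
opening: 1.005
finger_force: 0.0
```

Run:
```python
from h import *
c=cam('wrist');s=get_state()
v,u=np.mgrid[:384,:512];z=c['z_map']
m=(z>.03)&(z<.2)
P=np.stack([(u-c['cx'])/c['fx'],-(v-c['cy'])/c['fy'],-np.ones_like(u)],-1)*z[...,None]
M=np.array(c['mount']);Q=P@M[:3,:3].T+M[:3,3]
q=Q[m]
for sgn in(1,-1):
    a=q[(sgn*q[:,1]>.02)&(q[:,2]>-.03)]
    print(sgn,np.percentile(a,[1,50,99],axis=0).round(4).tolist(),a[:,2].max())
print(s['eef_pos'],s['tcp_rot'])
```

```text
1 [[-0.0103, 0.0426, -0.0297], [0.0069, 0.0432, -0.0181], [0.0118, 0.0562, -0.0001]] 0.001610660223328536
-1 [[-0.0105, -0.0557, -0.0297], [0.007, -0.0427, -0.0183], [0.0118, -0.0421, -0.0005]] 0.0011605999032584802
[ 0.37329361 -0.32458663  0.24504538] [ 0.99990034  0.01383032  0.00103245 -0.00263777]
```

{"fn": "step_arm", "kwargs": {"commands": [{"gripper": -1,"x": 22,"y": -43,"z": 0,"spin": 0},{"gripper": -1,"x": 22,"y": -43,"z": 0,"spin": 0},{"gripper": -1,"x": 22,"y": -43,"z": 0,"spin": 0},{"gripper": -1,"x": 1,"y": -43,"z": 0,"spin": 0},{"gripper": -1,"x": 1,"y": -43,"z": 0,"spin": 0},{"gripper": -1,"x": 1,"y": -43,"z": 0,"spin": 0},{"gripper": -1,"x": 1,"y": -43,"z": 0,"spin": 0},{"gripper": -1,"x": 1,"y": -43,"z": 0,"spin": 0},{"gripper": -1,"x": 1,"y": -43,"z": 0,"spin": 0},{"gripper": -1,"x": 1,"y": -43,"z": 0,"spin": 0}]}}

```text
time: 2.3
eef_pos: [0.433, 0.101, 0.2456]
tcp_rot: [1.0, 0.012, 0.0, 0.0]
contact_force: [-0.0, -0.1, -0.8]
opening: 1.0
finger_force: 0.0
```

```bash
cat > look.py <<'E'
from h import *
import sys
def look(name):
    get_state();c=cam('wrist');save(c,name,1.5);s=get_state()
    P=cloud(c);h=cv2.cvtColor(c['color'],cv2.COLOR_RGB2HSV)
    box=(P[...,0]>.4)&(P[...,0]<.75)&(P[...,1]>-.1)&(P[...,1]<.3)&(c['z_map']>.1)
    rect=lambda m:[np.round(x,1).tolist() for x in cv2.minAreaRect((P[m][:,:2]*1000).astype(np.float32))]
    def big(m):
        k,l,st,_=cv2.connectedComponentsWithStats(m.astype(np.uint8));return l==1+np.argmax(st[1:,4])
    red=big(box&((h[...,0]<6)|(h[...,0]>174))&(h[...,1]>150)&(P[...,2]>.024)&(P[...,2]<.06))
    zt=np.percentile(P[red][:,2],70);top=red&(abs(P[...,2]-zt)<.004)
    print('t',s['time'],'tcp',s['eef_pos'].round(4),'yaw',R.from_quat(s['tcp_rot']).as_matrix()[:2,0].round(4))
    print('book topz',zt.round(4),rect(top))
    # spine edge line of the top face: min x per y-bin; ends: min/max y per x-bin
    def edge(Q,a,b,lo,w=.004):
        bins=np.round(Q[:,b]/w).astype(int);o=[]
        for k in np.unique(bins):
            q=Q[bins==k]
            if len(q)>3:o.append((k*w,(q[:,a].min() if lo else q[:,a].max())))
        o=np.array(o);
        for _ in range(4):
            f=np.polyfit(o[:,0],o[:,1],1);r=abs(np.polyval(f,o[:,0])-o[:,1]);o=o[r<=max(.0015,np.percentile(r,90))]
        return f
    Q=P[top];f=edge(Q,0,1,1);print('spine x@y=.1',np.polyval(f,.1).round(4),'yaw',-np.degrees(f[0]).round(2))
    print('y ends',np.percentile(Q[:,1],[.5,99.5]).round(4))
    pl=box&(P[...,2]>.05)&(P[...,2]<.075)&(h[...,1]<70);pl=big(pl);Q=P[pl]
    f=edge(Q,0,1,1);print('platen z',np.median(Q[:,2]).round(4),'front x@y=.1',np.polyval(f,.1).round(4),'yaw',-np.degrees(f[0]).round(2),'y',np.percentile(Q[:,1],[.5,99.5]).round(4))
    bed=big(box&(abs(P[...,2]-.022)<.005)&(h[...,2]<70));print('bed',np.median(P[bed][:,2]).round(4),rect(bed))
    return c,P
look(sys.argv[1])
E
python3 look.py w2.png
```

```text
t 2.35 tcp [0.4324 0.1061 0.2456] yaw [0.9996 0.0281]
book topz 0.0438 [[494.4, 95.9], [147.8, 78.6], 88.4]
spine x@y=.1 0.4561 yaw -2.02
y ends [0.0229 0.1693]
platen z 0.0627 front x@y=.1 0.5294 yaw 1.91 y [-0.0149  0.2193]
bed 0.0223 [[528.3, 199.9], [84.4, 51.1], 1.9]
```

View pics/w2.png

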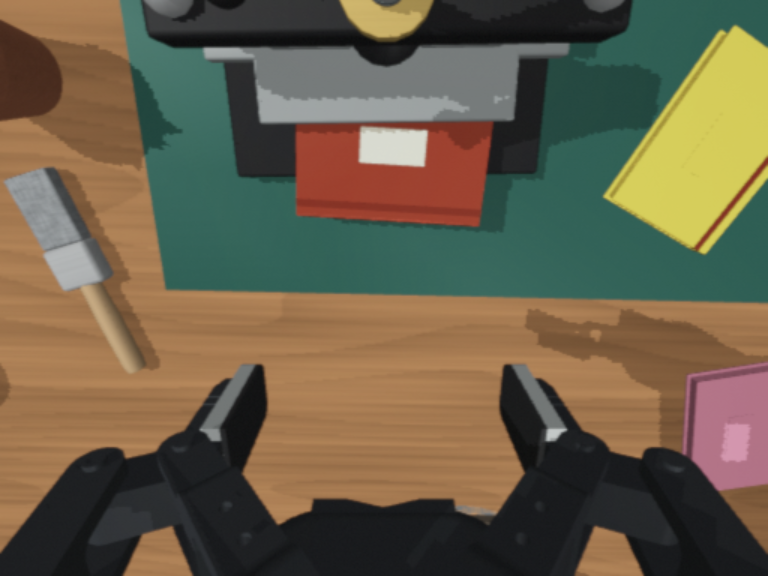

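{"fn": "step_arm", "kwargs": {"commands": [{"gripper": -1,"x": 0,"y": 0,"z": 0,"spin": -8.58},{"gripper": -1,"x": 0,"y": 0,"z": 0,"spin": -8.58},{"gripper": -1,"x": 0,"y": 0,"z": 0,"spin": -8.58},{"gripper": -1,"x": 0,"y": 0,"z": 0,"spin": -8.58},{"gripper": -1,"x": 0,"y": 0,"z": 0,"spin": -8.58},{"gripper": -1,"x": 0,"y": 0,"z": 0,"spin": -8.58},{"gripper": -1,"x": 0,"y": 0,"z": 0,"spin": -8.58},{"gripper": -1,"x": 0,"y": 0,"z": 0,"spin": -8.58},{"gripper": -1,"x": 0,"y": 0,"z": 0,"spin": -8.58},{"gripper": -1,"x": 0,"y": 0,"z": 0,"spin": -8.58}]}}

```text
time: 3.35
eef_pos: [0.4333, 0.0992, 0.2453]
tcp_rot: [0.722, 0.692, 0.0, 0.0]
contact_force: [-1.1, 0.3, 0.1]
opening: 1.003
finger_force: 0.0
```

{"fn": "step_arm", "kwargs": {"commands": [{"gripper": -1,"x": 0,"y": 0,"z": 0,"spin": -8.58},{"gripper": -1,"x": 0,"y": 0,"z": 0,"spin": -8.58},{"gripper": -1,"x": 0,"y": 0,"z": 0,"spin": -8.58},{"gripper": -1,"x": 0,"y": 0,"z": 0,"spin": -8.58},{"gripper": -1,"x": 0,"y": 0,"z": 0,"spin": -8.58},{"gripper": -1,"x": 0,"y": 0,"z": 0,"spin": -8.58},{"gripper": -1,"x": 0,"y": 0,"z": 0,"spin": -8.58},{"gripper": -1,"x": 0,"y": 0,"z": 0,"spin": -8.58},{"gripper": -1,"x": 0,"y": 0,"z": 0,"spin": -8.58},{"gripper": -1,"x": 0,"y": 0,"z": 0,"spin": -8.58}]}}

```text
time: 4.35
eef_pos: [0.4333, 0.0992, 0.2453]
tcp_rot: [0.058, 0.998, 0.0, 0.0]
contact_force: [0.2, -0.1, -0.5]
opening: 1.002
finger_force: 0.0
```

{"fn": "step_arm", "kwargs": {"commands": [{"gripper": -1,"x": 0,"y": 0,"z": 0,"spin": -8.5},{"gripper": -1,"x": 0,"y": 0,"z": 35,"spin": 0},{"gripper": -1,"x": 0,"y": 0,"z": 35,"spin": 0},{"gripper": -1,"x": 0,"y": 0,"z": 35,"spin": 0},{"gripper": -1,"x": 0,"y": 0,"z": 35,"spin": 0},{"gripper": -1,"x": 0,"y": 0,"z": 35,"spin": 0},{"gripper": -1,"x": 0,"y": 0,"z": 20,"spin": 0},{"gripper": -1,"x": 0,"y": 0,"z": 10,"spin": 0},{"gripper": -1,"x": 0,"y": 0,"z": 6,"spin": 0},{"gripper": -1,"x": 0,"y": 0,"z": 0,"spin": 0}]}}

```text
time: 5.35
eef_pos: [0.4336, 0.0993, 0.0344]
tcp_rot: [-0.013, 1.0, -0.0, 0.0]
contact_force: [0.1, -0.6, -0.5]
opening: 0.999
finger_force: 0.0
```

```bash
python3 -c "
from h import *
s=get_state();print(s['eef_pos'],np.degrees(np.arctan2(*R.from_quat(s['tcp_rot']).as_matrix()[[1,0],0])),s['qpos'],s['contact_force'])
c=cam('wrist');save(c,'w3.png',1.5)"
```

```text
[0.43362382 0.09928518 0.03442851] -178.54597538391036 [-3.72144224e-03  7.99220400e-02  2.25793177e+00 -1.06371455e-05
  8.03715116e-01 -1.59988790e+00] [ 0.13683074 -0.63500714 -0.48527544]
```

View pics/w3.png

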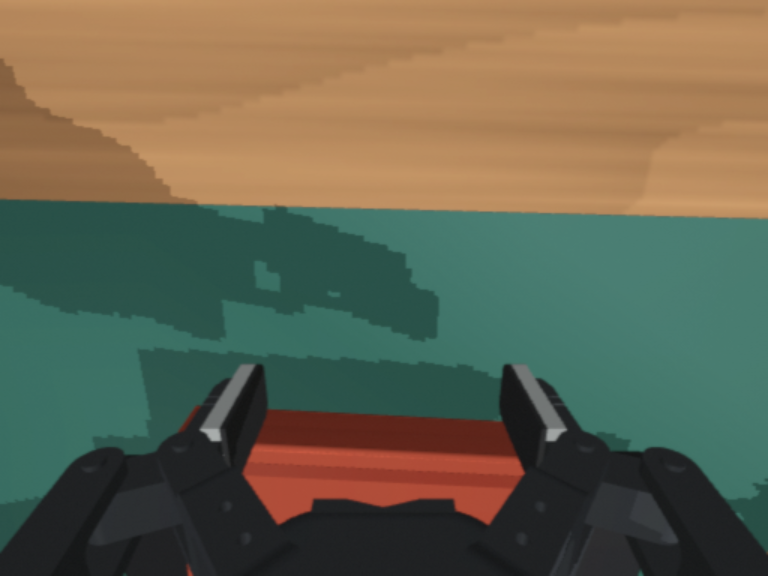

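The view is from behind the spine: both open fingers at (240,400) and (530,400) stand just behind the red spine edge, rows 410–450, and clear of it. Now I'll push straight in.

{"fn": "step_arm", "kwargs": {"commands": [{"gripper": -1,"x": -4,"y": 0,"z": 1.5,"spin": -0.3},{"gripper": -1,"x": -6,"y": 0,"z": 0,"spin": 0},{"gripper": -1,"x": -6,"y": 0,"z": 0,"spin": 0},{"gripper": -1,"x": -6,"y": 0,"z": 0,"spin": 0},{"gripper": -1,"x": -6,"y": 0,"z": 0,"spin": 0},{"gripper": -1,"x": -6,"y": 0,"z": 0,"spin": 0},{"gripper": -1,"x": -6,"y": 0,"z": 0,"spin": 0},{"gripper": -1,"x": -6,"y": 0,"z": 0,"spin": 0},{"gripper": -1,"x": -6,"y": 0,"z": 0,"spin": 0},{"gripper": -1,"x": -6,"y": 0,"z": 0,"spin": 0}]}}

```text
time: 6.4
eef_pos: [0.4918, 0.1011, 0.0328]
tcp_rot: [-0.015, 1.0, 0.0, -0.0]
contact_force: [-3.4, 0.2, 4.0]
opening: 0.999
finger_force: 2.4
```

{"fn": "step_arm", "kwargs": {"commands": [{"gripper": -1,"x": -3,"y": 0,"z": 0,"spin": 0},{"gripper": -1,"x": -3,"y": 0,"z": 0,"spin": 0},{"gripper": -1,"x": -2,"y": 0,"z": 0,"spin": 0},{"gripper": -1,"x": -1,"y": 0,"z": 0,"spin": 0},{"gripper": -1,"x": 0,"y": 0,"z": 0,"spin": 0},{"gripper": -1,"x": 6,"y": 0,"z": 0,"spin": 0},{"gripper": -1,"x": 20,"y": 0,"z": 0,"spin": 0},{"gripper": -1,"x": 25,"y": 0,"z": 0,"spin": 0},{"gripper": -1,"x": 25,"y": 0,"z": 0,"spin": 0},{"gripper": -1,"x": 0,"y": 0,"z": 0,"spin": 0}]}}

```text
time: 7.4
eef_pos: [0.4212, 0.0992, 0.0318]
tcp_rot: [-0.015, 1.0, 0.0, -0.001]
contact_force: [-0.1, 0.0, -1.2]
opening: 1.004
finger_force: 0.0
```

Run:
```python
from h import *
s=get_state();print(s['eef_pos'],s['qpos'].round(3))
def fit(o,a,b):
    for _ in range(5):
        f=np.polyfit(o[:,a],o[:,b],1);r=abs(np.polyval(f,o[:,a])-o[:,b]);o=o[r<=max(.001,np.percentile(r,92))]
    return f,len(o)
for n in('top','scene'):
    c=cam(n);P=cloud(c);h=cv2.cvtColor(c['color'],cv2.COLOR_RGB2HSV)
    box=(P[...,0]>.4)&(P[...,0]<.62)&(P[...,1]>-.05)&(P[...,1]<.24)
    red=box&((h[...,0]<6)|(h[...,0]>174))&(h[...,1]>150)&(P[...,2]>.024)&(P[...,2]<.06)
    Q=P[red];print(n,red.sum(),np.percentile(Q,[1,50,99],axis=0).round(4).tolist())
    save(dict(color=c['color'][110:250,180:420] if n=='scene' else c['color'][110:210,190:310]),n+'2.png',3)
```

```text
[0.421165   0.09920099 0.03179742] [-0.004  0.06   2.286  0.     0.798 -1.606]
top 114 [[0.5113, 0.0248, 0.0349], [0.5229, 0.0996, 0.0426], [0.5328, 0.1709, 0.0502]]
scene 30 [[0.4972, 0.0257, 0.0248], [0.5126, 0.0841, 0.0444], [0.5176, 0.1702, 0.0492]]
```

View pics/top2.png

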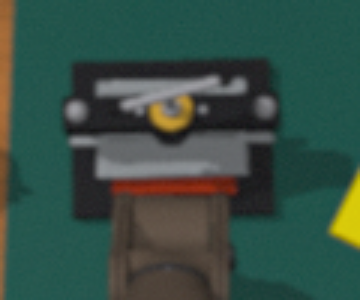

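Top crop: a red strip about 120 px wide still stands out in front of the platen (row 187), parallel to its edge. The arm covers what lies further forward. I'll raise the tool for a close view from behind.

{"fn": "step_arm", "kwargs": {"commands": [{"gripper": -1,"x": 0,"y": 0,"z": -25,"spin": 0},{"gripper": -1,"x": 0,"y": 0,"z": -45,"spin": 0},{"gripper": -1,"x": 0,"y": 0,"z": -45,"spin": 0},{"gripper": -1,"x": 0,"y": 0,"z": -45,"spin": 0},{"gripper": -1,"x": 0,"y": 0,"z": -30,"spin": 0},{"gripper": -1,"x": 0,"y": 0,"z": -20,"spin": 0},{"gripper": -1,"x": 0,"y": 0,"z": -10,"spin": 0},{"gripper": -1,"x": 0,"y": 0,"z": 0,"spin": 0},{"gripper": -1,"x": 0,"y": 0,"z": 0,"spin": 0},{"gripper": -1,"x": 0,"y": 0,"z": 0,"spin": 0}]}}

```text
time: 8.5
eef_pos: [0.4237, 0.099, 0.251]
tcp_rot: [-0.015, 1.0, 0.0, -0.002]
contact_force: [0.3, 0.6, -1.1]
opening: 0.999
finger_force: 0.0
```

```bash
cat > gap.py <<'E'
from h import *
import sys
def gap(name):
    c=cam('wrist');s=get_state();P=cloud(c);h=cv2.cvtColor(c['color'],cv2.COLOR_RGB2HSV);save(c,name,1.5)
    box=(P[...,0]>.45)&(P[...,0]<.6)&(P[...,1]>-.03)&(P[...,1]<.23)&(c['z_map']>.12)
    red=box&((h[...,0]<6)|(h[...,0]>174))&(h[...,1]>150)&(P[...,2]>.015)&(P[...,2]<.06)
    gr=box&(P[...,2]>.052)&(P[...,2]<.075)&(h[...,1]<80)&(h[...,2]>60)
    pf=(P[...,2]>.03)
    def edge(m,lo,name,z=None):
        Q=P[m];b=np.round(Q[:,1]/.004).astype(int)
        o=np.array([(Q[b==k,1].mean(),np.percentile(Q[b==k,0],3 if lo else 97)) for k in np.unique(b) if (b==k).sum()>4])
        for _ in range(4):
            f=np.polyfit(o[:,0],o[:,1],1);r=abs(np.polyval(f,o[:,0])-o[:,1]);o=o[r<=max(.001,np.percentile(r,90))]
        print(name,'x@.1',np.polyval(f,.1).round(4),'yaw',-np.degrees(f[0]).round(2),'y',np.percentile(Q[:,1],[.5,99.5]).round(4),'n',len(Q),'z',np.percentile(Q[:,2],[2,50,98]).round(4))
    edge(red,1,'spine face');edge(red&(P[...,2]>.040),1,'red top lo');edge(red&(P[...,2]>.040),0,'red top hi');edge(gr,1,'platen top')
gap(sys.argv[1])
E
python3 gap.py w4.png
```

```text
spine face x@.1 0.5116 yaw 1.76 y [0.026  0.1724] n 2137 z [0.0258 0.0432 0.0449]
red top lo x@.1 0.512 yaw 1.75 y [0.0269 0.1727] n 1604 z [0.0413 0.0435 0.045 ]
red top hi x@.1 0.5325 yaw 1.78 y [0.0269 0.1727] n 1604 z [0.0413 0.0435 0.045 ]
platen top x@.1 0.5291 yaw 2.02 y [-0.0003  0.2088] n 6446 z [0.0549 0.0629 0.0708]
```

View pics/w4.png

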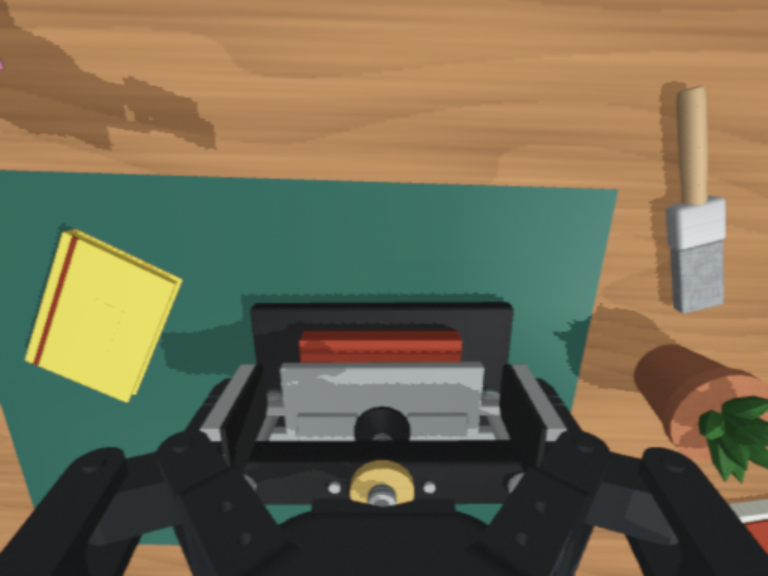

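The spine stands 17.5 mm out and square (1.75° against 2.0°), with its y centre at 0.0995. It needs about 7.5 mm more push.

{"fn": "step_arm", "kwargs": {"commands": [{"gripper": -1,"x": 0,"y": 0,"z": 30,"spin": 0},{"gripper": -1,"x": 0,"y": 0,"z": 45,"spin": 0},{"gripper": -1,"x": 0,"y": 0,"z": 45,"spin": 0},{"gripper": -1,"x": 0,"y": 0,"z": 45,"spin": 0},{"gripper": -1,"x": -15,"y": 0,"z": 30,"spin": 0},{"gripper": -1,"x": -20,"y": 0,"z": 15,"spin": 0},{"gripper": -1,"x": -15,"y": 0,"z": 6,"spin": 0},{"gripper": -1,"x": -10,"y": 0,"z": 2,"spin": 0},{"gripper": -1,"x": 0,"y": 0,"z": 0,"spin": 0},{"gripper": -1,"x": 0,"y": 0,"z": 0,"spin": 0}]}}

```text
time: 9.55
eef_pos: [0.484, 0.1009, 0.0348]
tcp_rot: [-0.015, 1.0, 0.0, -0.0]
contact_force: [-0.8, -0.2, 0.7]
opening: 1.002
finger_force: 0.0
```

{"fn": "step_arm", "kwargs": {"commands": [{"gripper": -1,"x": -6,"y": 0,"z": 1,"spin": 0},{"gripper": -1,"x": -6,"y": 0,"z": 0,"spin": 0},{"gripper": -1,"x": -4,"y": 0,"z": 0,"spin": 0},{"gripper": -1,"x": -3,"y": 0,"z": 0,"spin": 0},{"gripper": -1,"x": -3,"y": 0,"z": 0,"spin": 0},{"gripper": -1,"x": -1.5,"y": 0,"z": 0,"spin": 0},{"gripper": -1,"x": 0,"y": 0,"z": 0,"spin": 0},{"gripper": -1,"x": 0,"y": 0,"z": 0,"spin": 0},{"gripper": -1,"x": 0,"y": 0,"z": 0,"spin": 0},{"gripper": -1,"x": 0,"y": 0,"z": 0,"spin": 0}]}}

```text
time: 10.55
eef_pos: [0.5079, 0.1016, 0.0337]
tcp_rot: [-0.015, 1.0, 0.0, 0.0]
contact_force: [-2.3, 0.5, 0.8]
opening: 1.0
finger_force: 1.0
```

{"fn": "step_arm", "kwargs": {"commands": [{"gripper": -1,"x": 6,"y": 0,"z": 0,"spin": 0},{"gripper": -1,"x": 25,"y": 0,"z": 0,"spin": 0},{"gripper": -1,"x": 35,"y": 0,"z": -20,"spin": 0},{"gripper": -1,"x": 17,"y": 0,"z": -40,"spin": 0},{"gripper": -1,"x": 0,"y": 0,"z": -48,"spin": 0},{"gripper": -1,"x": 0,"y": 0,"z": -48,"spin": 0},{"gripper": -1,"x": 0,"y": 0,"z": -40,"spin": 0},{"gripper": -1,"x": 0,"y": 0,"z": -30,"spin": 0},{"gripper": -1,"x": 0,"y": 0,"z": 0,"spin": 0},{"gripper": -1,"x": 0,"y": 0,"z": 0,"spin": 0}]}}

```text
time: 11.55
eef_pos: [0.4252, 0.099, 0.2603]
tcp_rot: [-0.015, 1.0, -0.0, 0.001]
contact_force: [-0.0, -0.4, -0.7]
opening: 0.998
finger_force: 0.0
```

```bash
python3 gap.py w5.png
python3 - <<'E'
from h import *
s=get_state();print(s['eef_pos'],s['qpos'].round(3))
for n in ('top','scene'):
    c=cam(n);P=cloud(c)
    m=(abs(P[...,0]-.588)<.1)&(abs(P[...,1]-.1)<.1)&(P[...,2]>.18)&(P[...,2]<.215)
    k,l,st,_=cv2.connectedComponentsWithStats(m.astype(np.uint8),connectivity=8);print(st[1:,4])
    m=l==1+np.argmax(st[1:,4]);Q=P[m];q=Q[:,:2]
    mu=q.mean(0);d=np.linalg.svd(q-mu,full_matrices=False)[2][0];t=(q-mu)@d
    print(n,m.sum(),'mid',(mu+d*(t.max()+t.min())/2).round(4),'len',np.ptp(t).round(4),'ang',np.degrees(np.arctan2(d[1],d[0])),'z',np.percentile(Q[:,2],[10,50,90]).round(4))
E
```

```text
spine face x@.1 0.5189 yaw 1.74 y [0.0272 0.1723] n 1535 z [0.0261 0.043  0.0449]
red top lo x@.1 0.5191 yaw 1.74 y [0.0275 0.1725] n 1043 z [0.0406 0.0435 0.045 ]
red top hi x@.1 0.5327 yaw 1.99 y [0.0275 0.1725] n 1043 z [0.0406 0.0435 0.045 ]
platen top x@.1 0.5291 yaw 2.07 y [-0.0014  0.2098] n 6184 z [0.0544 0.0629 0.0708]
[0.4244167  0.09899809 0.25878161] [-0.004 -0.28   2.12  -0.     1.302 -1.606]
[174]
top 174 mid [0.588  0.1024] len 0.1402 ang -73.83036421350636 z [0.1969 0.2016 0.2056]
[130]
scene 130 mid [0.5899 0.0972] len 0.1413 ang 106.46164536641326 z [0.1982 0.203  0.2068]
```

The spine stands 10.1 mm out and square. Next I'll go over the handle and align across the bar (about 106.3°).

{"fn": "step_arm", "kwargs": {"commands": [{"gripper": -1,"x": -41,"y": -1,"z": 0,"spin": 0},{"gripper": -1,"x": -41,"y": -1,"z": 0,"spin": 0},{"gripper": -1,"x": -41,"y": -1,"z": 0,"spin": 0},{"gripper": -1,"x": -41,"y": -1,"z": 0,"spin": 0},{"gripper": -1,"x": 0,"y": 0,"z": 0,"spin": 8.5},{"gripper": -1,"x": 0,"y": 0,"z": 0,"spin": 8.5},{"gripper": -1,"x": 0,"y": 0,"z": 0,"spin": 8.5},{"gripper": -1,"x": 0,"y": 0,"z": 0,"spin": 8.5},{"gripper": -1,"x": 0,"y": 0,"z": 0,"spin": 8.5},{"gripper": -1,"x": 0,"y": 0,"z": 0,"spin": 8.5}]}}

```text
time: 12.7
eef_pos: [0.5882, 0.1, 0.2572]
tcp_rot: [0.419, 0.908, -0.001, -0.002]
contact_force: [-0.6, -0.7, 0.3]
opening: 0.999
finger_force: 0.0
```

{"fn": "step_arm", "kwargs": {"commands": [{"gripper": -1,"x": 0,"y": 0,"z": 0,"spin": 8.1},{"gripper": -1,"x": 0,"y": 0,"z": 0,"spin": 8.1},{"gripper": -1,"x": 0,"y": 0,"z": 0,"spin": 8.1},{"gripper": -1,"x": 0,"y": 0,"z": 0,"spin": 0},{"gripper": -1,"x": 0,"y": 0,"z": 0,"spin": 0},{"gripper": -1,"x": 0,"y": 0,"z": 0,"spin": 0},{"gripper": -1,"x": 0,"y": 0,"z": 0,"spin": 0},{"gripper": -1,"x": 0,"y": 0,"z": 0,"spin": 0},{"gripper": -1,"x": 0,"y": 0,"z": 0,"spin": 0},{"gripper": -1,"x": 0,"y": 0,"z": 0,"spin": 0}]}}

```text
time: 13.7
eef_pos: [0.589, 0.1001, 0.2599]
tcp_rot: [0.599, 0.801, 0.0, 0.0]
contact_force: [0.1, -0.3, -1.0]
opening: 0.998
finger_force: 0.0
```

Run:
```python
from h import *
s=get_state();print(s['eef_pos'],np.degrees(np.arctan2(*R.from_quat(s['tcp_rot']).as_matrix()[[1,0],0])),s['qpos'].round(3),s['wrist_torque'])
c=cam('wrist');save(c,'w6.png',1.5);P=cloud(c)
m=(abs(P[...,0]-.588)<.1)&(abs(P[...,1]-.1)<.1)&(P[...,2]>.185)&(P[...,2]<.212)
k,l,st,_=cv2.connectedComponentsWithStats(m.astype(np.uint8),connectivity=8);print(st[1:,4])
m=l==1+np.argmax(st[1:,4]);Q=P[m];q=Q[:,:2]
mu=q.mean(0);d=np.linalg.svd(q-mu,full_matrices=False)[2][0];t=(q-mu)@d
print(m.sum(),'mid',(mu+d*(t.max()+t.min())/2).round(4),'len',np.ptp(t).round(4),'ang',np.degrees(np.arctan2(d[1],d[0])),'z',np.percentile(Q[:,2],[10,50,90]).round(4))
```

```text
[0.5889608  0.10008195 0.25991858] 106.47037683980244 [-1.000e-03  1.060e-01  1.759e+00  0.000e+00  1.277e+00 -2.890e-01] [0.01089979 0.02310514 0.0356543 ]
[3096]
3096 mid [0.5888 0.1047] len 0.1392 ang 106.33322238885071 z [0.2    0.2026 0.2051]
```

View pics/w6.png

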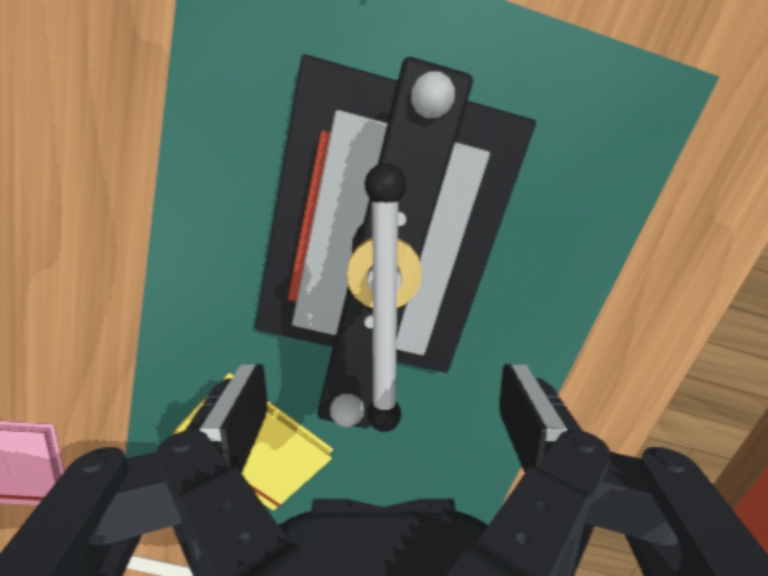

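The wrist view has the bar running vertically midway between the fingers, x≈385 and rows 180–415, and aligned with the tool. Descend and grip.

{"fn": "step_arm", "kwargs": {"commands": [{"gripper": -1,"x": 0,"y": 0,"z": 20,"spin": 0},{"gripper": -1,"x": 0,"y": 0,"z": 20,"spin": 0},{"gripper": -1,"x": 0,"y": 0,"z": 15,"spin": 0},{"gripper": -1,"x": 0,"y": 0,"z": 9,"spin": 0},{"gripper": -1,"x": 0,"y": 0,"z": 4,"spin": 0},{"gripper": -1,"x": 0,"y": 0,"z": 0,"spin": 0},{"gripper": 1,"x": 0,"y": 0,"z": 0,"spin": 0},{"gripper": 1,"x": 0,"y": 0,"z": 0,"spin": 0},{"gripper": 1,"x": 0,"y": 0,"z": 0,"spin": 0},{"gripper": 1,"x": 0,"y": 0,"z": 0,"spin": 0}], "force": 60}}

```text
time: 14.75
eef_pos: [0.5892, 0.1001, 0.1924]
tcp_rot: [0.599, 0.801, 0.0, 0.0]
contact_force: [0.3, -0.1, -0.4]
opening: 0.335
finger_force: 0.0
```

{"fn": "step_arm", "kwargs": {"commands": [{"gripper": 1,"x": 0,"y": 0,"z": 0,"spin": 0},{"gripper": 1,"x": 0,"y": 0,"z": 0,"spin": 0},{"gripper": 1,"x": 0,"y": 0,"z": 0,"spin": 0},{"gripper": 1,"x": 0,"y": 0,"z": 0,"spin": 0},{"gripper": 1,"x": 0,"y": 0,"z": 0,"spin": 0},{"gripper": 1,"x": 0,"y": 0,"z": 0,"spin": 0},{"gripper": 1,"x": 0,"y": 0,"z": 0,"spin": 0},{"gripper": 1,"x": 0,"y": 0,"z": 0,"spin": 0},{"gripper": 1,"x": 0,"y": 0,"z": 0,"spin": 0},{"gripper": 1,"x": 0,"y": 0,"z": 0,"spin": 0}]}}

```text
time: 15.75
eef_pos: [0.5894, 0.1002, 0.1922]
tcp_rot: [0.599, 0.801, 0.001, 0.0]
contact_force: [3.3, 1.5, 2.5]
opening: 0.121
finger_force: 58.9
```

```bash
cat > tq.py <<'E'
from h import *
s=[get_state() for _ in range(1)][0]
print(s['time'],s['eef_pos'].round(4),'yaw',np.degrees(np.arctan2(*R.from_quat(s['tcp_rot']).as_matrix()[[1,0],0])).round(2),'q6',s['qpos'][5].round(3),'T',s['wrist_torque'].round(3),'F',s['contact_force'].round(1),'op',round(s['opening'],3),s['finger_force'],'tau6',round(s['joint_efforts'][5],3))
E
python3 tq.py;python3 tq.py
```

```text
15.75 [0.5894 0.1002 0.1922] yaw 106.45 q6 -0.289 T [ 0.173 -0.566  0.009] F [3.3 1.5 2.5] op 0.121 58.87835830450058 tau6 -0.015
15.75 [0.5894 0.1002 0.1922] yaw 106.45 q6 -0.289 T [ 0.173 -0.566  0.009] F [3.3 1.5 2.5] op 0.121 58.87835830450058 tau6 -0.015
```

{"fn": "step_arm", "kwargs": {"commands": [{"gripper": 1,"x": 0,"y": 0,"z": 0.28,"spin": 4},{"gripper": 1,"x": 0,"y": 0,"z": 0.28,"spin": 4},{"gripper": 1,"x": 0,"y": 0,"z": 0.28,"spin": 4},{"gripper": 1,"x": 0,"y": 0,"z": 0.28,"spin": 4},{"gripper": 1,"x": 0,"y": 0,"z": 0.28,"spin": 4},{"gripper": 1,"x": 0,"y": 0,"z": 0.28,"spin": 4},{"gripper": 1,"x": 0,"y": 0,"z": 0,"spin": 0},{"gripper": 1,"x": 0,"y": 0,"z": 0,"spin": 0},{"gripper": 1,"x": 0,"y": 0,"z": 0,"spin": 0},{"gripper": 1,"x": 0,"y": 0,"z": 0,"spin": 0}]}}

```text
time: 16.75
eef_pos: [0.5884, 0.1001, 0.1906]
tcp_rot: [0.751, 0.66, -0.001, -0.001]
contact_force: [-1.5, 0.9, 5.4]
opening: 0.119
finger_force: 59.3
```

```bash
python3 tq.py
```

```text
16.75 [0.5884 0.1001 0.1906] yaw 82.57 q6 0.128 T [0.142 0.151 0.13 ] F [-1.5  0.9  5.4] op 0.119 59.340341091156006 tau6 0.123
```

{"fn": "step_arm", "kwargs": {"commands": [{"gripper": 1,"x": 0,"y": 0,"z": 0.28,"spin": 4},{"gripper": 1,"x": 0,"y": 0,"z": 0.28,"spin": 4},{"gripper": 1,"x": 0,"y": 0,"z": 0.28,"spin": 4},{"gripper": 1,"x": 0,"y": 0,"z": 0.28,"spin": 4},{"gripper": 1,"x": 0,"y": 0,"z": 0.28,"spin": 4},{"gripper": 1,"x": 0,"y": 0,"z": 0.28,"spin": 4},{"gripper": 1,"x": 0,"y": 0,"z": 0,"spin": 0},{"gripper": 1,"x": 0,"y": 0,"z": 0,"spin": 0},{"gripper": 1,"x": 0,"y": 0,"z": 0,"spin": 0},{"gripper": 1,"x": 0,"y": 0,"z": 0,"spin": 0}]}}

```text
time: 17.75
eef_pos: [0.5875, 0.1005, 0.1889]
tcp_rot: [0.872, 0.489, -0.002, -0.001]
contact_force: [-3.1, 1.9, 6.9]
opening: 0.123
finger_force: 59.6
```

```bash
python3 tq.py
```

```text
17.75 [0.5875 0.1005 0.1889] yaw 58.57 q6 0.547 T [0.296 0.581 0.127] F [-3.1  1.9  6.9] op 0.123 59.56366181373596 tau6 0.131
```

{"fn": "step_arm", "kwargs": {"commands": [{"gripper": 1,"x": 0,"y": 0,"z": 0.28,"spin": 4},{"gripper": 1,"x": 0,"y": 0,"z": 0.28,"spin": 4},{"gripper": 1,"x": 0,"y": 0,"z": 0.28,"spin": 4},{"gripper": 1,"x": 0,"y": 0,"z": 0.28,"spin": 4},{"gripper": 1,"x": 0,"y": 0,"z": 0.28,"spin": 4},{"gripper": 1,"x": 0,"y": 0,"z": 0.28,"spin": 4},{"gripper": 1,"x": 0,"y": 0,"z": 0,"spin": 0},{"gripper": 1,"x": 0,"y": 0,"z": 0,"spin": 0},{"gripper": 1,"x": 0,"y": 0,"z": 0,"spin": 0},{"gripper": 1,"x": 0,"y": 0,"z": 0,"spin": 0}]}}

```text
time: 18.75
eef_pos: [0.5868, 0.1012, 0.1872]
tcp_rot: [0.955, 0.297, -0.003, -0.002]
contact_force: [-5.6, 3.2, 9.0]
opening: 0.117
finger_force: 59.7
```

```bash
python3 tq.py
```

```text
18.75 [0.5868 0.1012 0.1872] yaw 34.57 q6 0.966 T [0.614 0.924 0.098] F [-5.6  3.2  9. ] op 0.117 59.727449119091034 tau6 0.134
```

The side force is growing because the grip sits about 2.5 mm off the screw axis along the bar. I'll regrip centred to get clean moment readings.

{"fn": "step_arm", "kwargs": {"commands": [{"gripper": 0,"x": 0,"y": 0,"z": 0,"spin": 0},{"gripper": 0,"x": 0,"y": 0,"z": 0,"spin": 0},{"gripper": 0,"x": 0,"y": 0,"z": 0,"spin": 0},{"gripper": 0,"x": 0,"y": 0,"z": 0,"spin": 0},{"gripper": 0,"x": 1.2,"y": -2.6,"z": 0,"spin": 0},{"gripper": 0,"x": 0,"y": 0,"z": 0,"spin": 0},{"gripper": 0,"x": 0,"y": 0,"z": 0,"spin": 0},{"gripper": 0,"x": 0,"y": 0,"z": 0,"spin": 0},{"gripper": 0,"x": 0,"y": 0,"z": 0,"spin": 0},{"gripper": 0,"x": 0,"y": 0,"z": 0,"spin": 0}]}}

```text
time: 19.75
eef_pos: [0.5885, 0.1029, 0.1868]
tcp_rot: [0.955, 0.296, 0.0, 0.0]
contact_force: [0.5, 0.2, 0.8]
opening: 0.499
finger_force: 0.0
```

```bash
python3 tq.py;python3 - <<'E'
from h import *
s=get_state();c=cam('wrist');P=cloud(c)
m=(abs(P[...,0]-.588)<.1)&(abs(P[...,1]-.1)<.1)&(P[...,2]>.18)&(P[...,2]<.206)&(c['z_map']>.125)
# bar in tool frame
T=R.from_quat(s['tcp_rot']).as_matrix();Q=(P[m]-s['eef_pos'])@T
q=Q[(abs(Q[:,1])<.012)];print(len(q),np.percentile(q,[1,50,99],axis=0).round(4).tolist())
f=np.polyfit(q[:,0],q[:,1],1);print('bar y in tool at x=0',f[1].round(4),'angle',np.degrees(f[0]).round(2))
E
```

```text
19.75 [0.5885 0.1029 0.1868] yaw 34.45 q6 0.973 T [-0.026  0.029  0.009] F [0.5 0.2 0.8] op 0.499 0.0 tau6 -0.0
3476 [[-0.0434, -0.0057, -0.0123], [0.0079, 0.0006, -0.0105], [0.0479, 0.0062, -0.0059]]
bar y in tool at x=0 0.0004 angle -0.42
```

{"fn": "step_arm", "kwargs": {"commands": [{"gripper": 1,"x": 0,"y": 0,"z": 0,"spin": 0},{"gripper": 1,"x": 0,"y": 0,"z": 0,"spin": 0},{"gripper": 1,"x": 0,"y": 0,"z": 0,"spin": 0},{"gripper": 1,"x": 0,"y": 0,"z": 0,"spin": 0},{"gripper": 1,"x": 0,"y": 0,"z": 0,"spin": 0},{"gripper": 1,"x": 0,"y": 0,"z": 0,"spin": 0},{"gripper": 1,"x": 0,"y": 0,"z": 0,"spin": 0},{"gripper": 1,"x": 0,"y": 0,"z": 0,"spin": 0},{"gripper": 1,"x": 0,"y": 0,"z": 0,"spin": 0},{"gripper": 1,"x": 0,"y": 0,"z": 0,"spin": 0}]}}

```text
time: 20.8
eef_pos: [0.5885, 0.1029, 0.1869]
tcp_rot: [0.955, 0.296, 0.0, 0.0]
contact_force: [0.6, -0.6, 2.3]
opening: 0.12
finger_force: 58.6
```

{"fn": "step_arm", "kwargs": {"commands": [{"gripper": 1,"x": 0,"y": 0,"z": 0.28,"spin": 4},{"gripper": 1,"x": 0,"y": 0,"z": 0.28,"spin": 4},{"gripper": 1,"x": 0,"y": 0,"z": 0.28,"spin": 4},{"gripper": 1,"x": 0,"y": 0,"z": 0,"spin": 0},{"gripper": 1,"x": 0,"y": 0,"z": 0,"spin": 0},{"gripper": 1,"x": 0,"y": 0,"z": 0,"spin": 0},{"gripper": 1,"x": 0,"y": 0,"z": 0,"spin": 0},{"gripper": 1,"x": 0,"y": 0,"z": 0,"spin": 0},{"gripper": 1,"x": 0,"y": 0,"z": 0,"spin": 0},{"gripper": 1,"x": 0,"y": 0,"z": 0,"spin": 0}]}}

```text
time: 21.8
eef_pos: [0.5885, 0.1029, 0.1861]
tcp_rot: [0.981, 0.195, 0.0, -0.0]
contact_force: [-0.3, 0.4, 2.8]
opening: 0.118
finger_force: 58.9
```

```bash
python3 tq.py
```

```text
21.8 [0.5885 0.1029 0.1861] yaw 22.46 q6 1.182 T [-0.02   0.192  0.107] F [-0.3  0.4  2.8] op 0.118 58.91194313764572 tau6 0.156
```

{"fn": "step_arm", "kwargs": {"commands": [{"gripper": 1,"x": 0,"y": 0,"z": 0.28,"spin": 4},{"gripper": 1,"x": 0,"y": 0,"z": 0.28,"spin": 4},{"gripper": 1,"x": 0,"y": 0,"z": 0.28,"spin": 4},{"gripper": 1,"x": 0,"y": 0,"z": 0,"spin": 0},{"gripper": 1,"x": 0,"y": 0,"z": 0,"spin": 0},{"gripper": 1,"x": 0,"y": 0,"z": 0,"spin": 0},{"gripper": 1,"x": 0,"y": 0,"z": 0,"spin": 0},{"gripper": 1,"x": 0,"y": 0,"z": 0,"spin": 0},{"gripper": 1,"x": 0,"y": 0,"z": 0,"spin": 0},{"gripper": 1,"x": 0,"y": 0,"z": 0,"spin": 0}]}}

```text
time: 22.8
eef_pos: [0.5885, 0.1029, 0.1852]
tcp_rot: [0.996, 0.091, 0.0, -0.0]
contact_force: [-1.4, -0.1, 3.8]
opening: 0.12
finger_force: 59.0
```

```bash
python3 tq.py
```

```text
22.8 [0.5885 0.1029 0.1852] yaw 10.46 q6 1.392 T [0.058 0.224 0.104] F [-1.4 -0.1  3.8] op 0.12 59.01316702365875 tau6 0.148
```

{"fn": "step_arm", "kwargs": {"commands": [{"gripper": 1,"x": 0,"y": 0,"z": 0.28,"spin": 4},{"gripper": 1,"x": 0,"y": 0,"z": 0.28,"spin": 4},{"gripper": 1,"x": 0,"y": 0,"z": 0.28,"spin": 4},{"gripper": 1,"x": 0,"y": 0,"z": 0,"spin": 0},{"gripper": 1,"x": 0,"y": 0,"z": 0,"spin": 0},{"gripper": 1,"x": 0,"y": 0,"z": 0,"spin": 0},{"gripper": 1,"x": 0,"y": 0,"z": 0,"spin": 0},{"gripper": 1,"x": 0,"y": 0,"z": 0,"spin": 0},{"gripper": 1,"x": 0,"y": 0,"z": 0,"spin": 0},{"gripper": 1,"x": 0,"y": 0,"z": 0,"spin": 0}]}}

```text
time: 23.8
eef_pos: [0.5885, 0.103, 0.1845]
tcp_rot: [1.0, -0.013, 0.0, -0.0]
contact_force: [-0.6, 1.1, 4.7]
opening: 0.114
finger_force: 59.2
```

```bash
python3 tq.py
```

```text
23.8 [0.5885 0.103  0.1845] yaw -1.49 q6 1.6 T [0.094 0.294 0.134] F [-0.6  1.1  4.7] op 0.114 59.16988670825958 tau6 0.155
```

{"fn": "step_arm", "kwargs": {"commands": [{"gripper": 1,"x": 0,"y": 0,"z": 0.28,"spin": 4},{"gripper": 1,"x": 0,"y": 0,"z": 0.28,"spin": 4},{"gripper": 1,"x": 0,"y": 0,"z": 0.28,"spin": 4},{"gripper": 1,"x": 0,"y": 0,"z": 0,"spin": 0},{"gripper": 1,"x": 0,"y": 0,"z": 0,"spin": 0},{"gripper": 1,"x": 0,"y": 0,"z": 0,"spin": 0},{"gripper": 1,"x": 0,"y": 0,"z": 0,"spin": 0},{"gripper": 1,"x": 0,"y": 0,"z": 0,"spin": 0},{"gripper": 1,"x": 0,"y": 0,"z": 0,"spin": 0},{"gripper": 1,"x": 0,"y": 0,"z": 0,"spin": 0}]}}

```text
time: 24.8
eef_pos: [0.5886, 0.1031, 0.184]
tcp_rot: [0.993, -0.117, 0.0, -0.0]
contact_force: [-1.7, 1.8, 6.1]
opening: 0.125
finger_force: 59.7
```

```bash
python3 tq.py
```

```text
24.8 [0.5886 0.1031 0.184 ] yaw -13.46 q6 1.809 T [0.156 0.393 0.281] F [-1.7  1.8  6.1] op 0.125 59.66070592403412 tau6 0.239
```

```bash
cat > tm.py <<'E'
from h import *
a=[]
for _ in range(6):
    read_camera('top');s=get_state();a.append((s['wrist_torque'][2],s['joint_efforts'][5]))
a=np.array(a);print(s['time'],a.round(3).tolist(),a.mean(0).round(3))
E
python3 tm.py
```

```text
25.1 [[0.199, 0.239], [0.288, 0.239], [0.219, 0.239], [0.258, 0.239], [0.241, 0.239], [0.285, 0.239]] [0.248 0.239]
```

Joint-6 effort is the cleaner signal: 0.153 free running and 0.239 now, a rise of 0.086. One more identical 12° step should give a rise of about 0.21.

{"fn": "step_arm", "kwargs": {"commands": [{"gripper": 1,"x": 0,"y": 0,"z": 0.28,"spin": 4},{"gripper": 1,"x": 0,"y": 0,"z": 0.28,"spin": 4},{"gripper": 1,"x": 0,"y": 0,"z": 0.28,"spin": 4},{"gripper": 1,"x": 0,"y": 0,"z": 0,"spin": 0},{"gripper": 1,"x": 0,"y": 0,"z": 0,"spin": 0},{"gripper": 1,"x": 0,"y": 0,"z": 0,"spin": 0},{"gripper": 1,"x": 0,"y": 0,"z": 0,"spin": 0},{"gripper": 1,"x": 0,"y": 0,"z": 0,"spin": 0},{"gripper": 1,"x": 0,"y": 0,"z": 0,"spin": 0},{"gripper": 1,"x": 0,"y": 0,"z": 0,"spin": 0}]}}

```text
time: 26.1
eef_pos: [0.5886, 0.1031, 0.1835]
tcp_rot: [0.975, -0.22, 0.0, -0.0]
contact_force: [-3.3, 1.3, 6.8]
opening: 0.12
finger_force: 60.2
```

```bash
python3 tq.py; python3 tm.py
```

```text
26.1 [0.5886 0.1031 0.1835] yaw -25.43 q6 2.018 T [0.192 0.45  0.299] F [-3.3  1.3  6.8] op 0.12 60.20610272884369 tau6 0.342
26.4 [[0.299, 0.342], [0.308, 0.342], [0.304, 0.342], [0.339, 0.342], [0.35, 0.342], [0.363, 0.342]] [0.328 0.342]
```

{"fn": "step_arm", "kwargs": {"commands": [{"gripper": 1,"x": 0,"y": 0,"z": 0.2,"spin": 3},{"gripper": 1,"x": 0,"y": 0,"z": 0,"spin": 0},{"gripper": 1,"x": 0,"y": 0,"z": 0,"spin": 0},{"gripper": 1,"x": 0,"y": 0,"z": 0,"spin": 0},{"gripper": 1,"x": 0,"y": 0,"z": 0,"spin": 0},{"gripper": 1,"x": 0,"y": 0,"z": 0,"spin": 0},{"gripper": 1,"x": 0,"y": 0,"z": 0,"spin": 0},{"gripper": 1,"x": 0,"y": 0,"z": 0,"spin": 0},{"gripper": 1,"x": 0,"y": 0,"z": 0,"spin": 0},{"gripper": 1,"x": 0,"y": 0,"z": 0,"spin": 0}]}}

```text
time: 27.4
eef_pos: [0.5886, 0.1031, 0.1834]
tcp_rot: [0.969, -0.245, 0.0, -0.0]
contact_force: [-3.3, 0.8, 7.3]
opening: 0.12
finger_force: 60.5
```

```bash
python3 tq.py
```

```text
27.4 [0.5886 0.1031 0.1834] yaw -28.42 q6 2.07 T [0.176 0.47  0.442] F [-3.3  0.8  7.3] op 0.12 60.51282227039337 tau6 0.397
```

The rise is now about 0.22–0.24 N·m, which is a firm nip. Release, lift straight up and back away.

{"fn": "step_arm", "kwargs": {"commands": [{"gripper": -1,"x": 0,"y": 0,"z": 0,"spin": 0},{"gripper": -1,"x": 0,"y": 0,"z": 0,"spin": 0},{"gripper": -1,"x": 0,"y": 0,"z": 0,"spin": 0},{"gripper": -1,"x": 0,"y": 0,"z": 0,"spin": 0},{"gripper": -1,"x": 0,"y": 0,"z": 0,"spin": 0},{"gripper": -1,"x": 0,"y": 0,"z": 0,"spin": 0},{"gripper": -1,"x": 0,"y": 0,"z": 0,"spin": 0},{"gripper": -1,"x": 0,"y": 0,"z": -10,"spin": 0},{"gripper": -1,"x": 0,"y": 0,"z": -30,"spin": 0},{"gripper": -1,"x": 0,"y": 0,"z": -40,"spin": 0}]}}

```text
time: 28.4
eef_pos: [0.5872, 0.1029, 0.2614]
tcp_rot: [0.969, -0.247, -0.002, 0.001]
contact_force: [0.3, 0.4, 0.8]
opening: 0.998
finger_force: 0.0
```

{"fn": "step_arm", "kwargs": {"commands": [{"gripper": -1,"x": -35,"y": -20,"z": -10,"spin": 0},{"gripper": -1,"x": -35,"y": -20,"z": 0,"spin": 0},{"gripper": -1,"x": -35,"y": -20,"z": 0,"spin": 0},{"gripper": -1,"x": -20,"y": -10,"z": 0,"spin": 0},{"gripper": -1,"x": 0,"y": 0,"z": 0,"spin": 0},{"gripper": -1,"x": 0,"y": 0,"z": 0,"spin": 0},{"gripper": -1,"x": 0,"y": 0,"z": 0,"spin": 0},{"gripper": -1,"x": 0,"y": 0,"z": 0,"spin": 0},{"gripper": -1,"x": 0,"y": 0,"z": 0,"spin": 0},{"gripper": -1,"x": 0,"y": 0,"z": 0,"spin": 0}]}}

```text
time: 29.4
eef_pos: [0.5124, 0.2235, 0.2723]
tcp_rot: [0.969, -0.247, -0.0, 0.0]
contact_force: [0.2, -0.9, -0.3]
opening: 1.002
finger_force: 0.0
```

```bash
sed -i 's/>.052)/>.045)/;s/<.075)/<.066)/' gap.py; python3 gap.py w7.png; python3 tq.py
```

```text
spine face x@.1 0.519 yaw 1.39 y [0.0264 0.1728] n 609 z [0.0223 0.0433 0.0449]
red top lo x@.1 0.5195 yaw 1.75 y [0.0266 0.1728] n 593 z [0.0418 0.0433 0.0449]
red top hi x@.1 0.526 yaw 2.06 y [0.0266 0.1728] n 593 z [0.0418 0.0433 0.0449]
platen top x@.1 0.5306 yaw 2.04 y [0.013  0.1904] n 3769 z [0.0537 0.0553 0.057 ]
29.45 [0.5124 0.2236 0.2723] yaw -28.6 q6 2.3 T [-0.042  0.006 -0.019] F [ 0.4 -0.4 -0.1] op 0.999 0.0 tau6 -0.0
```

View pics/w7.png

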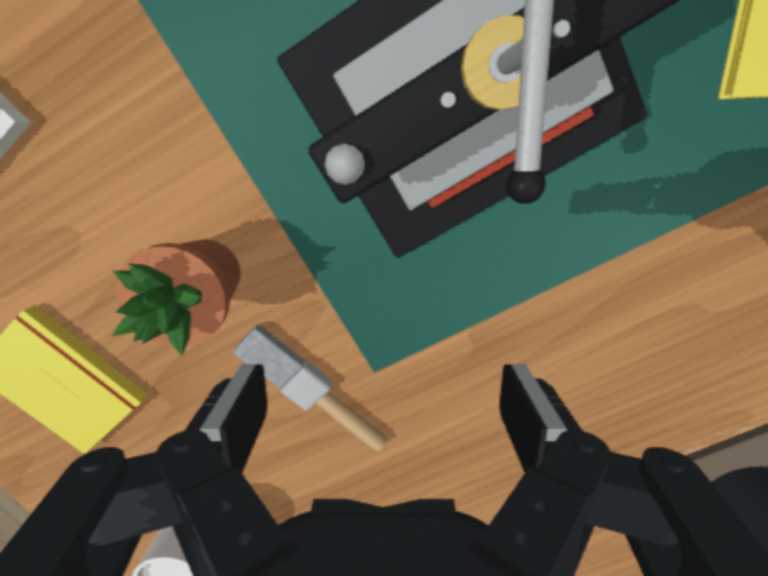

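The platen top is down to 55.3 mm, resting on the book. The spine strip, from (430,205) to (590,110), is parallel to the platen edge and stands about 10–11 mm out. The gripper is clear and the other things are undisturbed.

```bash
python3 -c "
from plant import *
print(sign_off())"
```

```text
the job is handed in; nothing more can be done
None
```

The job is handed in: the red notebook is square under the platen with both ends covered and its spine about 10 mm out. The handle was turned to a rise of about 0.22–0.24 N·m and released with the book still clamped. The arm is clear after about 29 of the 72 seconds.

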